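# Feed the dish stage by one turn of its hand wheel

## Task

Advance the dish carriage of the screw-fed stage by one screw pitch: gently push the hand wheel clockwise (seen from above) by its upright black handle through exactly one full turn, so that the handle comes to rest where it started. Only push the handle with the fingertips or the outside of the fingers, never grip it; do not touch the carriage, and leave the two amber bottles and the small white jar beside the stage standing where they are.

Things in the scene. Friction and masses are not known exactly. Their poses are not given: they have to be found in the camera images.
- stage_base (a point): Screw-fed stage, fixed to the worktop: flat aluminium base plate 110 x 335 x 12 mm with a grey gear housing (84 x 84 mm, top 67 mm above the worktop) at one end, and two rods and a screw (tops about 40 mm high) that run along the plate. This point lies on the worktop under the axis of the hand wheel; x is across the plate, y runs along the plate from the wheel towards the carriage and the far end block (plate from y = -65 to y = +270 mm, x = -55 to +55 mm), z is up.
- wheel_centre (a point): Point on the vertical axis of the hand wheel, 94 mm above the worktop, level with the top of the wheel's rim. The wheel lies flat: round rim 12 mm thick on a 60 mm radius (132 mm over all), four spokes, a hub of 32 mm diameter whose nut reaches 105 mm above the worktop. Nothing but the handle stands higher on the stage.
- feed_wheel (a joint): Angle of the hand wheel, rad; grows as it turns clockwise seen from above. Starts anywhere from 0 to 2.5; one full turn is 6.283 more. Stops at -0.1 and 14.5. It has friction, needs about 2 to 3 N at the handle, and stays where it is left. At 0 the handle lies towards -x of stage_base.
- handle_grip: Upright black handle on the rim of the wheel, 60 mm from the wheel's axis; it revolves freely about its own vertical axis. 17 to 21 mm in diameter, 45 mm tall. The origin is the centre of its underside, 96 mm above the worktop; its top is 142 mm above the worktop, with a small steel end on it.
- carriage: Black and aluminium carriage, 86 x 70 x 28 mm, with a closed petri dish of 60 mm on it, whose top is about 70 mm above the worktop. The screw moves it 20 mm along +y of the stage per turn of the wheel. Origin: the centre of its underside, 24 mm above the worktop.
- small_jar: Loose small white plastic jar with ribbed screw cap, 31 mm diameter, 40 mm tall, upright, the one beside the wheel on the robot's side; origin at the centre of its underside. A bystander.
- dropper_bottle: Loose amber dropper bottle with black bulb, 32 mm diameter, 97 mm tall, upright; origin at the centre of its underside. A bystander.
- bottle_50: Loose amber bottle with blue screw cap, 46 mm diameter, 88 mm tall, upright; origin at the centre of its underside. A bystander.

How it is judged:
By the outcome, as a careful person would: the job done as asked, in the order asked, and still so for the second after the job is handed in, with the robot touching nothing.
It also fails if it takes over 51 s, if anything falls off the work surface, if the arm or the gripper's body presses on something with over 40 N, if the wrist force passes 120 N, or if a joint passes its speed limit or range.

## Robot

A 6-joint arm with a two-finger parallel gripper is mounted at the origin on a cart in front of the work surface, level with it; the furniture and walls round the work are solid. World frame = base frame: x ahead of the robot, y to its left, z up, the work surface at z = 0. Lengths are in m, angles in rad, forces in N, time in s.
With the tool pointing down it reaches from about 0.375 to 0.975 m from the base axis. Payload 3.8 kg.
Tool frame: the origin (TCP) lies midway between the tips of the shut fingers; the grasp point (between the pads) lies 19 mm behind it; z points along the fingers, x is the direction in which the jaws open and shut, and the axes are right-handed (so a half turn about z gives the same grasp; the last joint's range is limited). The gripper opens to 85 mm and grips with 20 to 120 N. Pads are 22 mm wide; open, the fingers measure 114 mm over their backs; the gripper's body (76 mm by 85 mm) begins 54 mm behind the grasp point. The pads swing forward as they close: fully open they stand 13 mm farther back than shut.
Start: joints at [-0.037, 0.264, 1.604, -0, 1.274, -0.037], TCP at [0.675, -0, 0.231] pointing down, gripper open.
Joint ranges: [-2.63, 2.63], [-0.94, 2.18], [0.31, 2.57], [-1.31, 4.45], [0, 2.66], [-2.55, 2.55]. Speed limits (rad/s): [2.57, 2.57, 3.14, 3.14, 3.14, 3.14].

## Interface

Orientations are given as a 3x3 rotation matrix whose columns are the frame's x, y, z axes.
In Python, from cell import r gives the robot as it stands.
- The arm moves only by the shell command python3 -m creep 'ROWS' [FORCE]. ROWS is a JSON object of lists of equal length, an entry for each row: "grip": the opening, from -1 (shut) to 1 (fully open); "travel": the shift along the tool's x, y, z in mm, a list of three; "angular": the turn, a rotation vector about the tool's x, y, z in degrees, a list of three. A call has exactly 10 rows; each row is the pose to reach, as a shift and turn from the pose commanded when the call began, along the tool's axes at that moment; what a row does not reach only later rows make up. A row lasts 1/8 s, in which the tool goes at most 62.5 mm and 10.7 degrees, less where a joint would pass 70% of its speed; a pose out of reach is approached as far as the arm can. A call with a gripper value outside its range is refused whole. The fingers move at their own pace and stop on an object; FORCE is the grip in N (left out, the last holds). Time passes only in rows, so rows that repeat a pose let the fingers close, or fill a call up. It gives the time, the measured TCP pose, the force and the opening at its end, in the units of the state.
- r.read_state(): the state, without advancing time (a new reading comes with each control period).
- r.read_camera(name): name is "scene" or "side" or "wrist"; returns a dict with "frame" (480x640x3 uint8, red, green, blue), "z_map" (480x640 float32, m along the optical axis (not along the pixel's ray), 0 where there is no reading), "fov_y" (degrees; the focal length in pixels is half the picture's height over the tangent of half this angle, whatever the lens; pixels are square), "cx", "cy" (the principal point, pixels), "dist_coeffs" ([k1, k2, p1, p2, k3] as OpenCV has them; the pictures are not rectified), "rvec" (rotation vector, rad) and "tvec" (3), from world to camera coordinates, as OpenCV has them. Camera axes: x right, y down, z forward; pixel columns grow to the right and rows downward; lengths in m; the calibration is good to about 2 mm. A picture is of the moment at which its call begins.
- r.job_done(): hands the job in, once; it reports no verdict.
Trained networks look in a picture, given as the dict that the camera call returned (one of the last four; its "shot" number tells which), for a name from the list of things; names that differ only in an ending like _2 or _b are one class to them, and where a whole thing is asked for, a point or a joint stands for the part that bears it (a point fixed in the world has none). Each returns a list of dicts, best first, with "score" (0 to 1); they miss things now and then, are a little off and sometimes report something else, mostly with a low value. They report only what shows in the picture. A call takes as long as a camera call.
- r.recognise(query, picture): "point" ([x, y, z] in m, in world coordinates, good to about 4 mm: the middle of the surface that is visible of it).
- r.outline_of(query, picture): "region" (480x640 bool, what is visible of it).
- r.pinpoint(query, picture): "point" ([x, y, z] in m, in world coordinates, good to about 4 mm: a listed point, or the origin of a listed thing).
The state is a dict: "time": time; "joints": joint angles; "joint_vel": joint speeds; "tau": joint torques, N m; "eef_pos": TCP position; "tcp_rot": TCP orientation; "force": force on the tool from outside, world axes, zero at the start; "ft_torque": the same for the moment, N m; "grip_width": finger opening in m.
Only numpy, scipy, OpenCV 4.12 (cv2) and the standard library are available. Lean on these libraries where they do the work, as an engineer would, in place of code of your own. Each camera call takes 0.05 s, during which the arm holds its last target.

## Working session

There is one attempt and no reset: what is moved stays moved. The work goes in short steps, Python scripts to look and compute and a shell command to move; the robot and the scene stay as the last step left them, time stands still between calls to the robot, and variables do not carry over. Pictures are saved under pics/ and viewed, and the job is handed in when it is done.

```bash
ls; mkdir -p pics
python3 - <<'E'
from cell import r
import cv2,numpy as np
np.set_printoptions(precision=4,suppress=True)
print({k:np.round(v,4).tolist() for k,v in r.read_state().items()})
for n in ("scene","side"):
    p=r.read_camera(n); cv2.imwrite(f"pics/{n}0.png",p["frame"][:,:,::-1])
    R=cv2.Rodrigues(np.array(p["rvec"]))[0]; print(n,"cam",-R.T@np.array(p["tvec"]).ravel())
    for q in ("stage_base","wheel_centre","handle_grip","carriage","small_jar","dropper_bottle","bottle_50"):
        print(q,[(np.round(d["point"],4).tolist(),round(d["score"],2)) for d in r.pinpoint(q,p)][:2])
print(r.read_state()["time"])
E
```

```text
pics
{'time': 0.0, 'joints': [-0.0369, 0.2648, 1.6053, 0.0, 1.2737, -0.0369], 'joint_vel': [0.0001, 0.0014, 0.0006, -0.0004, 0.0001, -0.0015], 'tau': [0.0006, -51.5121, -36.7309, -0.0, 0.0131, 0.0], 'eef_pos': [0.6743, 0.0, 0.23], 'tcp_rot': [[1.0, 0.0, -0.0022], [0.0, -1.0, 0.0001], [-0.0022, -0.0001, -1.0]], 'force': [-0.1351, -0.5744, -0.9484], 'ft_torque': [-0.0122, 0.0378, -0.0127], 'grip_width': 0.0856}
scene cam [ 0.1684 -0.4654  0.504 ]
stage_base []
wheel_centre [([0.5828, -0.0026, 0.097], 0.96)]
handle_grip [([0.6143, 0.0423, 0.0929], 0.76)]
carriage [([0.619, 0.1064, 0.0243], 0.82)]
small_jar [([0.476, 0.0495, 0.0018], 0.82)]
dropper_bottle [([0.7166, 0.0798, 0.0015], 0.62)]
bottle_50 [([0.5287, 0.1732, -0.0022], 0.86)]
side cam [ 1.0559 -0.2454  0.6481]
stage_base []
wheel_centre [([0.5794, 0.0011, 0.0973], 0.79)]
handle_grip [([0.6167, 0.0427, 0.0967], 0.68)]
carriage [([0.6211, 0.1034, 0.0211], 0.77)]
small_jar [([0.4735, 0.0528, 0.0014], 0.51)]
dropper_bottle [([0.7189, 0.0803, 0.0011], 0.81)]
bottle_50 [([0.5232, 0.1708, 0.0007], 0.76)]
0.8
```

View pics/scene0.png

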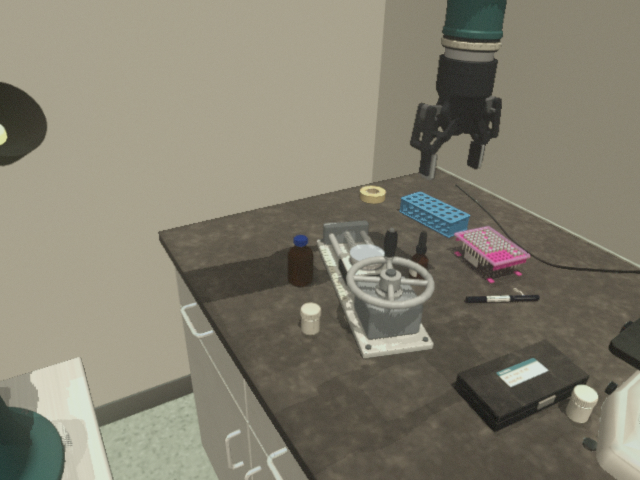

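View pics/side0.png

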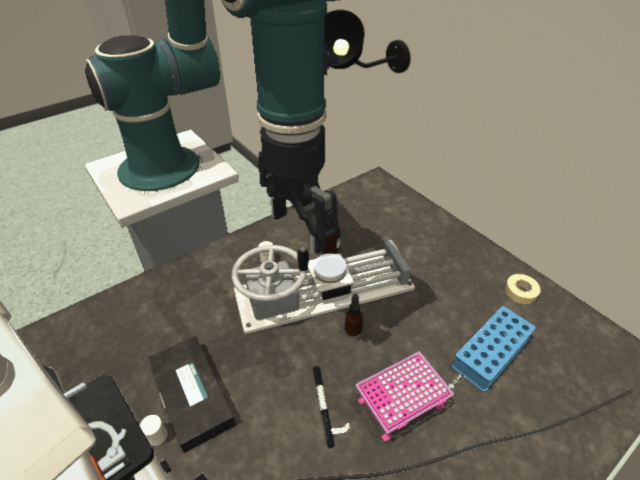

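The scene view shows the wheel at about (390,282), with its handle at (391,243) on the far side. The jar, amber bottle and dropper stand clear of it, and all of them are lower than the handle. Next I'll measure the handle angle precisely from depth.

```bash
cat > h.py <<'E'
from cell import r
import cv2,numpy as np
from scipy.optimize import least_squares
np.set_printoptions(precision=4,suppress=True)
C0=np.array([.581,-.001])
def cloud(p):
    z=p["z_map"]; f=240/np.tan(np.radians(p["fov_y"])/2)
    K=np.array([[f,0,p["cx"]],[0,f,p["cy"]],[0,0,1.]])
    v,u=np.nonzero(z>0)
    n=cv2.undistortPoints(np.stack([u,v],1).astype(np.float64)[:,None],K,np.array(p["dist_coeffs"],float))[:,0]
    zz=z[v,u]; X=np.c_[n*zz[:,None],zz]
    R=cv2.Rodrigues(np.array(p["rvec"],float))[0]
    return (X-np.array(p["tvec"]).ravel())@R, -R.T@np.array(p["tvec"]).ravel(), p["frame"][v,u].astype(int)
def meas(n,save=None):
    p=r.read_camera(n)
    if save: cv2.imwrite(f"pics/{save}.png",p["frame"][:,:,::-1])
    X,cam,rgb=cloud(p)
    d=np.linalg.norm(X[:,:2]-C0,axis=1)
    m=(d>.048)&(d<.074)&(X[:,2]>.082)&(X[:,2]<.1)&(rgb.min(1)>90)
    # rim: torus fit (R .06, r .006, centre height .088)
    P=X[m]
    g=lambda s:np.hypot(np.linalg.norm(P[:,:2]-s[:2],axis=1)-.06,P[:,2]-s[2])-.006
    s=least_squares(g,[*C0,.088],loss="soft_l1",f_scale=.001).x
    m=(d>.035)&(d<.09)&(X[:,2]>.106)&(X[:,2]<.136)&(rgb.max(1)<110)
    H=X[m]
    g=lambda t:np.linalg.norm(H[:,:2]-t[:2],axis=1)-.0095
    md=np.median(H[:,:2],axis=0); a=md-cam[:2]; a/=np.linalg.norm(a)
    t=least_squares(g,md+.007*a,loss="soft_l1",f_scale=.001).x
    e=t-s[:2]
    print(n,len(P),len(H),"centre",s,"handle",t,"rad",np.linalg.norm(e),"ang",np.degrees(np.arctan2(e[1],e[0])))
    return p
E
python3 - <<'E'
from h import *
for n in ("scene","side"):
    p=meas(n); 
    X,cam,rgb=cloud(p)
    for q in ("carriage","small_jar","dropper_bottle","bottle_50"):
        o=r.outline_of(q,p); 
        if o:
            v,u=np.nonzero(o[0]["region"]); print(q,u.mean(),v.mean(),len(u))
E
```

```text
scene 1598 208 centre [ 0.58   -0.0017  0.0879] handle [0.6149 0.0469] rad 0.05986582737894601 ang 54.270824410191615
carriage 360.2004069175992 260.9369277721261 983
small_jar 309.6358490566038 318.48301886792456 530
bottle_50 299.70673952641164 262.7632058287796 1098
side 1164 146 centre [ 0.5797 -0.002   0.0876] handle [0.6149 0.0458] rad 0.05929296394162434 ang 53.63098692973724
carriage 330.3237359550562 275.52106741573033 1424
small_jar 264.109243697479 251.65546218487395 119
dropper_bottle 353.33680555555554 317.90625 576
bottle_50 332.5981308411215 242.62305295950156 321
```

```bash
python3 -m creep '{"grip":[-1,-1,-1,-1,-1,-1,-1,-1,-1,-1],"travel":[[-25,-15,0],[-50,-30,0],[-75,-45,0],[-97,-60,0],[-97,-60,0],[-97,-60,10],[-97,-60,20],[-97,-60,30],[-97,-60,30],[-97,-60,30]],"angular":[[0,0,0],[0,0,0],[0,0,0],[0,0,0],[0,0,0],[0,0,0],[0,0,0],[0,0,0],[0,0,0],[0,0,0]]}' 20
python3 - <<'E'
from h import *
for n in ("scene","side"):
    p=r.read_camera(n); cv2.imwrite(f"pics/{n}1.png",cv2.resize(p["frame"][180:360,200:440,::-1],None,fx=3,fy=3))
print(r.read_state()["eef_pos"])
E
```

```text
time: 2.55
eef_pos: [0.5782, 0.0598, 0.2011]
tcp_rot: [[1.0, -0.0, -0.0], [-0.0, -1.0, -0.0], [-0.0, 0.0, -1.0]]
force: [-0.1, -0.0, 0.9]
grip_width: 0.0002
[0.5784 0.06   0.2017]
```

View pics/scene1.png

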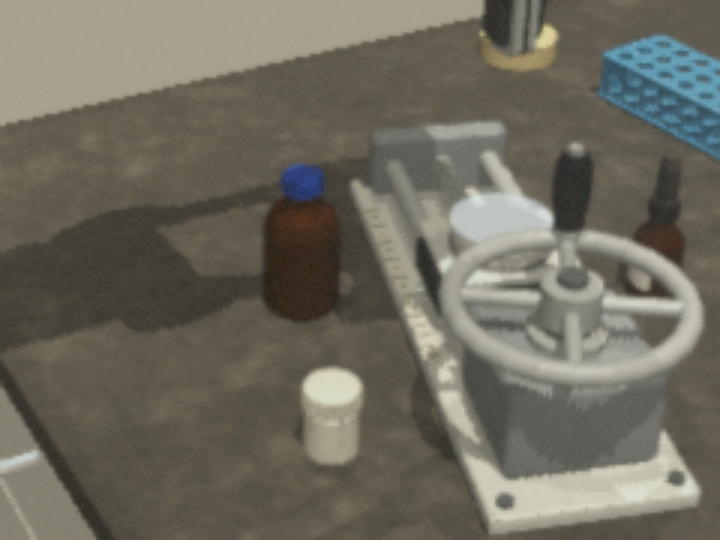

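View pics/side1.png

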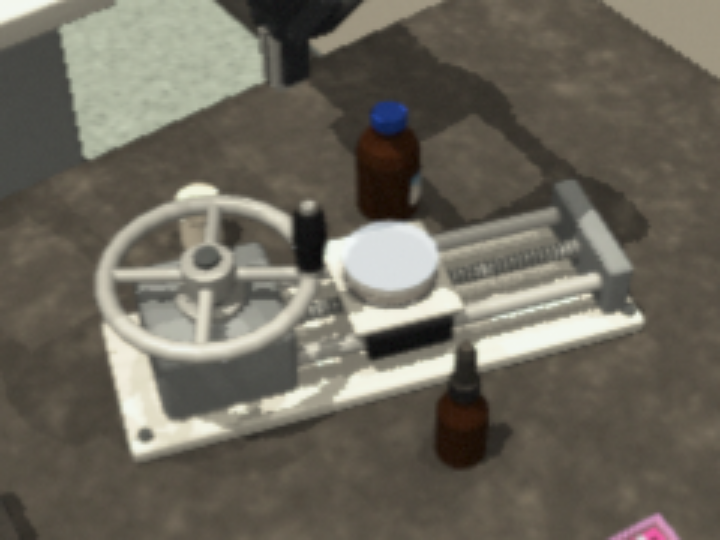

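The closed fingertips are at the tail side of the handle, well above it, with nothing touching. Next I'll descend and compute the arc waypoints.

```bash
python3 -m creep '{"grip":[-1,-1,-1,-1,-1,-1,-1,-1,-1,-1],"travel":[[0,0,15],[0,0,30],[0,0,45],[0,0,55],[0,0,65],[0,0,75],[0,0,85],[0,0,91],[0,0,91],[0,0,91]],"angular":[[0,0,0],[0,0,0],[0,0,0],[0,0,0],[0,0,0],[0,0,0],[0,0,0],[0,0,0],[0,0,0],[0,0,0]]}'
python3 - <<'E'
import numpy as np
p0=np.array([578.2,59.9]);c=np.array([580,-2.]);cmd=p0
for k in range(11):
    a=np.radians(92-36*k-3.6*np.arange(1,11))
    P=c+60*np.c_[np.cos(a),np.sin(a)]
    d=np.round((P-cmd)*[1,-1]).astype(int); print(k,92-36*(k+1),[[int(x),int(y),0] for x,y in d]); cmd=cmd+d[-1]*[1,-1]
E
```

```text
time: 3.9
eef_pos: [0.5784, 0.06, 0.1107]
tcp_rot: [[1.0, 0.0, 0.001], [0.0, -1.0, 0.0], [0.001, -0.0, -1.0]]
force: [-0.0, -0.1, 0.6]
grip_width: -0.0001
0 56 [[3, 2, 0], [7, 2, 0], [11, 3, 0], [15, 3, 0], [18, 4, 0], [22, 5, 0], [25, 7, 0], [29, 8, 0], [32, 10, 0], [35, 12, 0]]
1 20 [[3, 2, 0], [6, 5, 0], [9, 7, 0], [12, 10, 0], [14, 13, 0], [16, 16, 0], [18, 19, 0], [20, 22, 0], [22, 26, 0], [23, 29, 0]]
2 -16 [[1, 4, 0], [2, 8, 0], [3, 11, 0], [4, 15, 0], [4, 19, 0], [4, 23, 0], [4, 26, 0], [3, 30, 0], [2, 34, 0], [1, 37, 0]]
3 -52 [[-1, 4, 0], [-2, 8, 0], [-4, 11, 0], [-5, 14, 0], [-7, 17, 0], [-10, 21, 0], [-12, 23, 0], [-15, 26, 0], [-17, 29, 0], [-20, 31, 0]]
4 -88 [[-3, 2, 0], [-6, 4, 0], [-10, 6, 0], [-13, 8, 0], [-17, 9, 0], [-20, 10, 0], [-24, 11, 0], [-28, 12, 0], [-31, 13, 0], [-35, 13, 0]]
5 -124 [[-4, 0, 0], [-8, 0, 0], [-11, -1, 0], [-15, -1, 0], [-19, -2, 0], [-22, -4, 0], [-26, -5, 0], [-29, -7, 0], [-33, -8, 0], [-36, -10, 0]]
6 -160 [[-3, -3, 0], [-6, -5, 0], [-8, -8, 0], [-11, -10, 0], [-13, -13, 0], [-16, -16, 0], [-18, -19, 0], [-20, -23, 0], [-21, -26, 0], [-23, -30, 0]]
7 -196 [[-1, -3, 0], [-2, -7, 0], [-2, -11, 0], [-3, -14, 0], [-3, -18, 0], [-3, -22, 0], [-3, -26, 0], [-2, -29, 0], [-2, -33, 0], [-1, -37, 0]]
8 -232 [[1, -3, 0], [3, -7, 0], [4, -10, 0], [6, -13, 0], [8, -17, 0], [10, -20, 0], [13, -23, 0], [15, -25, 0], [18, -28, 0], [21, -30, 0]]
9 -268 [[3, -3, 0], [6, -5, 0], [9, -6, 0], [13, -8, 0], [16, -9, 0], [20, -11, 0], [24, -12, 0], [27, -12, 0], [31, -13, 0], [35, -13, 0]]
10 -304 [[3, 0, 0], [7, 0, 0], [11, 1, 0], [15, 1, 0], [18, 2, 0], [22, 3, 0], [25, 5, 0], [29, 6, 0], [32, 8, 0], [35, 10, 0]]
```

```bash
python3 -m creep '{"grip":[-1,-1,-1,-1,-1,-1,-1,-1,-1,-1],"travel":[[3,2,0],[7,2,0],[11,3,0],[15,3,0],[18,4,0],[22,5,0],[25,7,0],[29,8,0],[32,10,0],[35,12,0]],"angular":[[0,0,0],[0,0,0],[0,0,0],[0,0,0],[0,0,0],[0,0,0],[0,0,0],[0,0,0],[0,0,0],[0,0,0]]}'
python3 - <<'E'
from h import *
for n in ("scene","side"):
    p=r.read_camera(n); cv2.imwrite(f"pics/{n}2.png",cv2.resize(p["frame"][180:360,220:440,::-1],None,fx=3,fy=3))
E
```

```text
time: 5.15
eef_pos: [0.6133, 0.048, 0.1103]
tcp_rot: [[1.0, 0.0, 0.0], [0.0, -1.0, 0.0], [0.0, -0.0, -1.0]]
force: [-0.5, 2.3, 0.5]
grip_width: 0.0002
```

View pics/scene2.png

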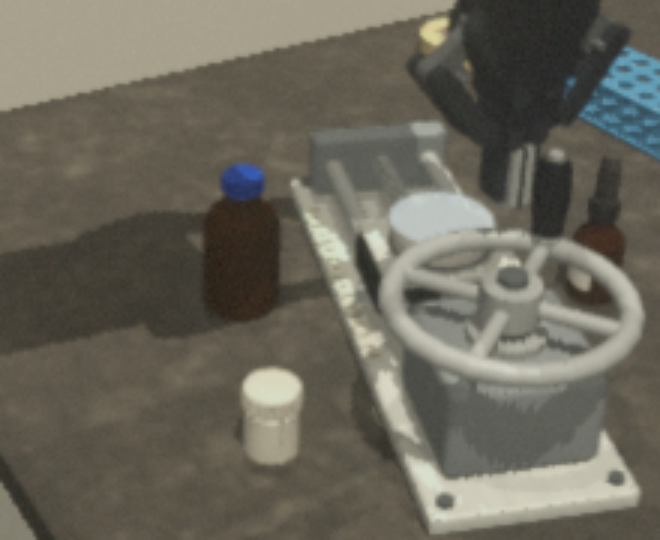

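View pics/side2.png

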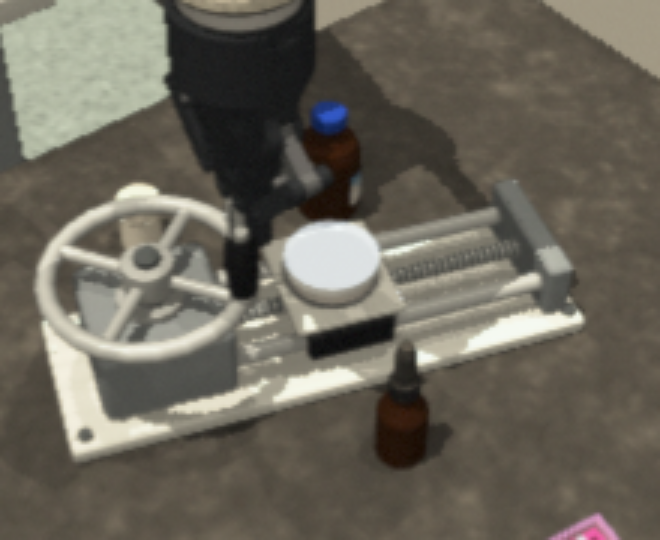

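```bash
Z='x'; python3 -m creep '{"grip":[-1,-1,-1,-1,-1,-1,-1,-1,-1,-1],"travel":[[3,2,0],[6,5,0],[9,7,0],[12,10,0],[14,13,0],[16,16,0],[18,19,0],[20,22,0],[22,26,0],[23,29,0]],"angular":[[0,0,0],[0,0,0],[0,0,0],[0,0,0],[0,0,0],[0,0,0],[0,0,0],[0,0,0],[0,0,0],[0,0,0]]}'; python3 -m creep '{"grip":[-1,-1,-1,-1,-1,-1,-1,-1,-1,-1],"travel":[[1,4,0],[2,8,0],[3,11,0],[4,15,0],[4,19,0],[4,23,0],[4,26,0],[3,30,0],[2,34,0],[1,37,0]],"angular":[[0,0,0],[0,0,0],[0,0,0],[0,0,0],[0,0,0],[0,0,0],[0,0,0],[0,0,0],[0,0,0],[0,0,0]]}'
python3 - <<'E'
from h import *
for n in ("scene","side"):
    p=r.read_camera(n); cv2.imwrite(f"pics/{n}3.png",cv2.resize(p["frame"][180:360,220:440,::-1],None,fx=3,fy=3))
E
```

```text
time: 6.5
eef_pos: [0.6363, 0.0187, 0.1103]
tcp_rot: [[1.0, -0.0, 0.0], [-0.0, -1.0, -0.0], [0.0, 0.0, -1.0]]
force: [0.6, 2.9, 0.1]
grip_width: 0.0002
time: 7.75
eef_pos: [0.637, -0.0184, 0.1103]
tcp_rot: [[1.0, -0.0, 0.0], [-0.0, -1.0, -0.0], [0.0, 0.0, -1.0]]
force: [0.5, 2.7, 0.1]
grip_width: 0.0
```

View pics/scene3.png

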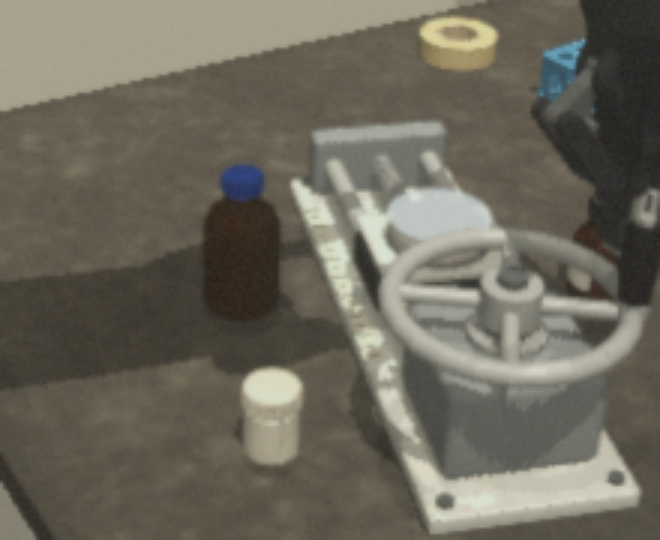

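View pics/side3.png

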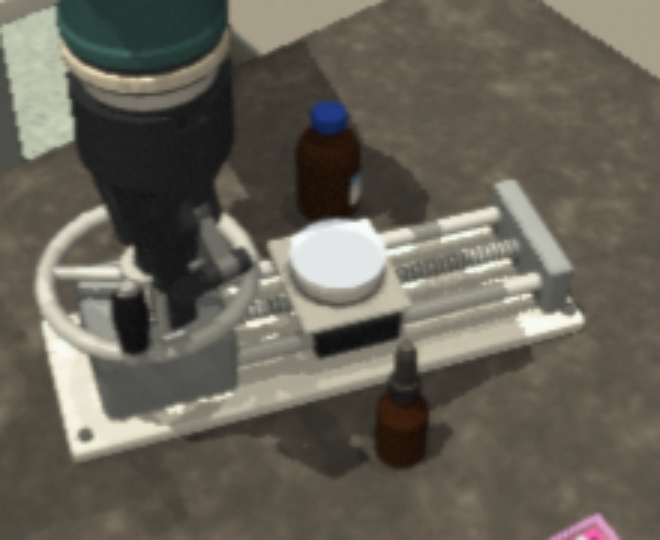

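The handle is leading the closed fingers by about 25° and everything else is untouched. Before the handle comes round to the knuckle side (tool x), I'll check the knuckle clearance from depth.

Run:
```python
from h import *
T=r.read_state()["eef_pos"]
for n in ("scene","side"):
    X,cam,rgb=cloud(r.read_camera(n)); D=(X-T)*1000
    m=(abs(D[:,1])<16)&(abs(D[:,0])<70)&(D[:,2]>-8)&(D[:,2]<100); D=D[m]
    for a in list(range(-60,60,5)):
        s=D[(D[:,0]>=a)&(D[:,0]<a+5)]
        if len(s)>4: print(n,a,len(s),"zmin %.0f p10 %.0f max %.0f  y %.0f %.0f"%(s[:,2].min(),np.percentile(s[:,2],10),s[:,2].max(),s[:,1].min(),s[:,1].max()))
```

```text
scene -60 110 zmin -8 p10 -5 max 95  y -14 15
scene -55 79 zmin -8 p10 72 max 99  y -14 15
scene -50 92 zmin 65 p10 68 max 100  y -13 12
scene -45 85 zmin 58 p10 63 max 100  y -13 11
scene -40 60 zmin 52 p10 55 max 100  y -13 12
scene -35 77 zmin 47 p10 49 max 100  y -13 11
scene -30 87 zmin 45 p10 50 max 99  y -14 9
scene -25 62 zmin 44 p10 51 max 99  y -13 8
scene -20 174 zmin 1 p10 52 max 100  y -16 16
scene -15 252 zmin 6 p10 13 max 88  y -16 13
scene -10 102 zmin -1 p10 22 max 85  y -16 9
scene -5 34 zmin 28 p10 30 max 83  y -16 9
scene 0 107 zmin 27 p10 34 max 100  y -15 12
scene 5 121 zmin 26 p10 40 max 100  y -16 -5
scene 10 49 zmin 15 p10 23 max 87  y -16 -0
scene 15 13 zmin 50 p10 53 max 89  y -16 -9
scene 20 30 zmin 45 p10 47 max 59  y -13 -7
scene 25 40 zmin 44 p10 50 max 99  y -14 -6
scene 30 55 zmin 45 p10 54 max 99  y -13 -0
scene 35 88 zmin 56 p10 62 max 94  y -13 3
scene 40 69 zmin 60 p10 68 max 99  y -13 2
scene 45 65 zmin 67 p10 73 max 99  y -13 6
scene 50 53 zmin 74 p10 80 max 97  y -14 -3
scene 55 18 zmin 78 p10 81 max 95  y -13 -3
side -50 8 zmin 64 p10 68 max 7
[... 176 characters left out ...]
x 65  y -14 -13
side -25 9 zmin 48 p10 49 max 53  y -14 -10
side -15 7 zmin 45 p10 47 max 54  y -13 -12
side -10 68 zmin -6 p10 22 max 98  y -16 -9
side -5 54 zmin -0 p10 9 max 97  y -16 -10
side 0 31 zmin 5 p10 8 max 98  y -14 -8
side 5 72 zmin -0 p10 6 max 55  y -14 7
side 10 132 zmin 7 p10 13 max 74  y -15 8
side 15 91 zmin 50 p10 54 max 100  y -16 8
side 20 29 zmin 50 p10 53 max 99  y -13 -1
side 25 31 zmin 46 p10 51 max 99  y -14 -0
side 30 26 zmin 49 p10 53 max 99  y -13 -5
side 35 26 zmin 55 p10 59 max 98  y -13 -4
side 40 50 zmin 61 p10 69 max 100  y -13 11
side 45 46 zmin 70 p10 75 max 100  y -13 8
side 50 51 zmin 75 p10 83 max 99  y -14 10
side 55 81 zmin 80 p10 88 max 95  y -14 13
```

Knuckles start 44 mm above the TCP (z ≈ 0.154), about 12 mm clear of the handle top. I'll keep the orientation and raise the tool 4 mm as extra margin.

```bash
python3 -m creep '{"grip":[-1,-1,-1,-1,-1,-1,-1,-1,-1,-1],"travel":[[-1,4,-1],[-2,8,-2],[-4,11,-3],[-5,14,-4],[-7,17,-4],[-10,21,-4],[-12,23,-4],[-15,26,-4],[-17,29,-4],[-20,31,-4]],"angular":[[0,0,0],[0,0,0],[0,0,0],[0,0,0],[0,0,0],[0,0,0],[0,0,0],[0,0,0],[0,0,0],[0,0,0]]}'; python3 -m creep '{"grip":[-1,-1,-1,-1,-1,-1,-1,-1,-1,-1],"travel":[[-3,2,0],[-6,4,0],[-10,6,0],[-13,8,0],[-17,9,0],[-20,10,0],[-24,11,0],[-28,12,0],[-31,13,0],[-35,13,0]],"angular":[[0,0,0],[0,0,0],[0,0,0],[0,0,0],[0,0,0],[0,0,0],[0,0,0],[0,0,0],[0,0,0],[0,0,0]]}'
python3 - <<'E'
from h import *
for n in ("scene","side"):
    p=r.read_camera(n); cv2.imwrite(f"pics/{n}4.png",cv2.resize(p["frame"][180:360,220:440,::-1],None,fx=3,fy=3))
E
```

```text
time: 9.2
eef_pos: [0.6172, -0.0495, 0.1145]
tcp_rot: [[1.0, -0.0, 0.001], [-0.0, -1.0, -0.001], [0.001, 0.001, -1.0]]
force: [2.7, 0.4, -0.3]
grip_width: 0.0002
time: 10.45
eef_pos: [0.5819, -0.062, 0.1143]
tcp_rot: [[1.0, -0.0, 0.0], [-0.0, -1.0, -0.0], [0.0, 0.0, -1.0]]
force: [3.3, 1.3, 0.8]
grip_width: 0.0
```

View pics/scene4.png

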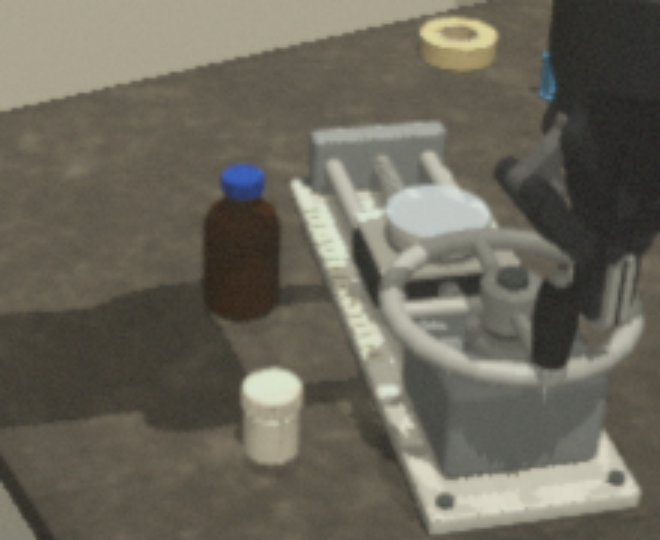

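The handle is still being pushed cleanly ahead of the fingers (about (555,320) in the crop), with the jar and bottle unmoved.

```bash
python3 -m creep '{"grip":[-1,-1,-1,-1,-1,-1,-1,-1,-1,-1],"travel":[[-4,0,0],[-8,0,0],[-11,-1,0],[-15,-1,0],[-19,-2,0],[-22,-4,0],[-26,-5,0],[-29,-7,0],[-33,-8,0],[-36,-10,0]],"angular":[[0,0,0],[0,0,0],[0,0,0],[0,0,0],[0,0,0],[0,0,0],[0,0,0],[0,0,0],[0,0,0],[0,0,0]]}'; python3 -m creep '{"grip":[-1,-1,-1,-1,-1,-1,-1,-1,-1,-1],"travel":[[-3,-3,0],[-6,-5,0],[-8,-8,0],[-11,-10,0],[-13,-13,0],[-16,-16,0],[-18,-19,0],[-20,-23,0],[-21,-26,0],[-23,-30,0]],"angular":[[0,0,0],[0,0,0],[0,0,0],[0,0,0],[0,0,0],[0,0,0],[0,0,0],[0,0,0],[0,0,0],[0,0,0]]}'
python3 - <<'E'
from h import *
for n in ("scene","side"):
    p=r.read_camera(n); cv2.imwrite(f"pics/{n}5.png",cv2.resize(p["frame"][180:360,220:440,::-1],None,fx=3,fy=3))
E
```

```text
time: 11.8
eef_pos: [0.5454, -0.0521, 0.1142]
tcp_rot: [[1.0, -0.0, -0.001], [-0.0, -1.0, -0.0], [-0.001, 0.0, -1.0]]
force: [0.5, -2.1, -0.8]
grip_width: 0.0002
time: 13.05
eef_pos: [0.5229, -0.0218, 0.1142]
tcp_rot: [[1.0, -0.0, -0.0], [-0.0, -1.0, -0.0], [-0.0, 0.0, -1.0]]
force: [0.5, -2.9, -0.1]
grip_width: 0.0005
```

View pics/scene5.png

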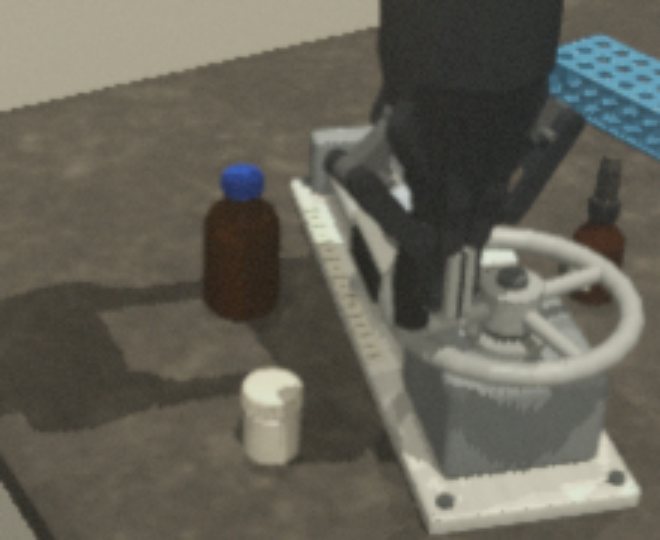

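```bash
python3 -m creep '{"grip":[-1,-1,-1,-1,-1,-1,-1,-1,-1,-1],"travel":[[-1,-3,0],[-2,-7,0],[-2,-11,0],[-3,-14,0],[-3,-18,0],[-3,-22,0],[-3,-26,0],[-2,-29,0],[-2,-33,0],[-1,-37,0]],"angular":[[0,0,0],[0,0,0],[0,0,0],[0,0,0],[0,0,0],[0,0,0],[0,0,0],[0,0,0],[0,0,0],[0,0,0]]}'; python3 -m creep '{"grip":[-1,-1,-1,-1,-1,-1,-1,-1,-1,-1],"travel":[[1,-3,0],[3,-7,0],[4,-10,0],[6,-13,0],[8,-17,0],[10,-20,0],[13,-23,0],[15,-25,0],[18,-28,0],[21,-30,0]],"angular":[[0,0,0],[0,0,0],[0,0,0],[0,0,0],[0,0,0],[0,0,0],[0,0,0],[0,0,0],[0,0,0],[0,0,0]]}'
python3 - <<'E'
from h import *
for n in ("scene","side"):
    p=meas(n); cv2.imwrite(f"pics/{n}6.png",cv2.resize(p["frame"][180:360,220:440,::-1],None,fx=3,fy=3))
E
```

```text
time: 14.4
eef_pos: [0.5217, 0.0153, 0.1142]
tcp_rot: [[1.0, -0.0, -0.001], [-0.0, -1.0, 0.0], [-0.001, -0.0, -1.0]]
force: [-0.8, -2.1, 0.7]
grip_width: 0.0001
time: 15.65
eef_pos: [0.543, 0.0454, 0.1142]
tcp_rot: [[1.0, 0.0, -0.0], [0.0, -1.0, 0.0], [-0.0, -0.0, -1.0]]
force: [-1.9, -2.1, -0.6]
grip_width: 0.0002
scene 1590 208 centre [ 0.5801 -0.0016  0.0879] handle [0.5449 0.0438] rad 0.05752719597075545 ang 127.78248880762304
side 1218 233 centre [ 0.5796 -0.0022  0.0876] handle [0.5625 0.0505] rad 0.05533837537892281 ang 108.00055381874073
```

View pics/scene6.png

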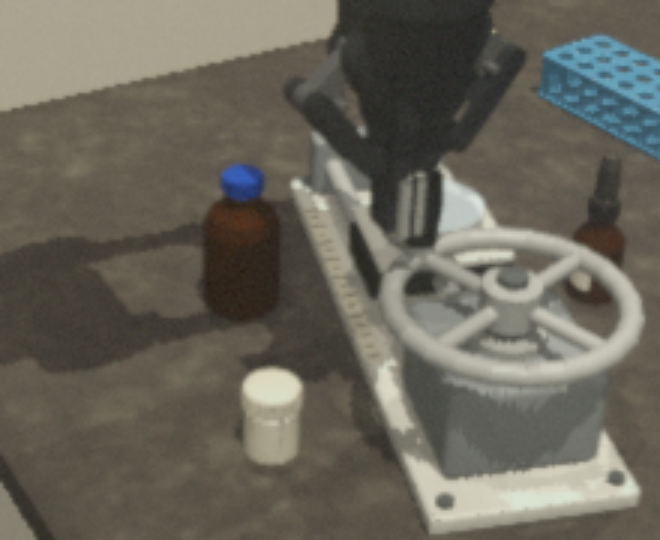

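View pics/side6.png

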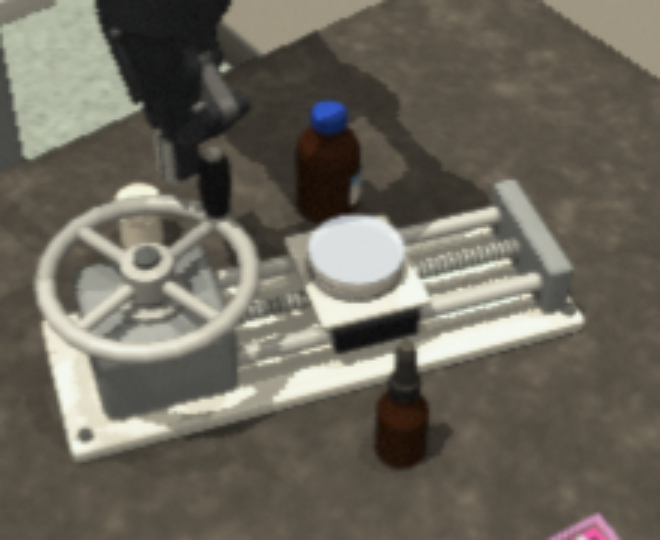

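In the side view the handle at crop (213,180) is about 50° short of its start, and the carriage has advanced. I'll do the next arc and then measure.

```bash
python3 -m creep '{"grip":[-1,-1,-1,-1,-1,-1,-1,-1,-1,-1],"travel":[[3,-3,0],[6,-5,0],[9,-6,0],[13,-8,0],[16,-9,0],[20,-11,0],[24,-12,0],[27,-12,0],[31,-13,0],[35,-13,0]],"angular":[[0,0,0],[0,0,0],[0,0,0],[0,0,0],[0,0,0],[0,0,0],[0,0,0],[0,0,0],[0,0,0],[0,0,0]]}'
python3 - <<'E'
from h import *
T=r.read_state()["eef_pos"]
for n in ("scene","side"):
    p=meas(n,n+"7")
    X,cam,rgb=cloud(p)
    for cut in (17,20):
        m=(np.linalg.norm(X[:,:2]-C0,axis=1)<.09)&(X[:,2]>.106)&(X[:,2]<.14)&(rgb.max(1)<110)&(X[:,0]>T[0]+cut/1000)
        H=X[m]; md=np.median(H[:,:2],axis=0); a=md-cam[:2]; a/=np.linalg.norm(a)
        t=least_squares(lambda t:np.linalg.norm(H[:,:2]-t,axis=1)-.0095,md+.007*a,loss="soft_l1",f_scale=.001).x
        e=t-[.58,-.0018]; print(cut,len(H),t,np.linalg.norm(e),np.degrees(np.arctan2(e[1],e[0])))
E
```

```text
time: 17.0
eef_pos: [0.5782, 0.058, 0.1142]
tcp_rot: [[1.0, -0.0, -0.0], [-0.0, -1.0, 0.0], [-0.0, -0.0, -1.0]]
force: [-2.4, -0.5, 0.2]
grip_width: -0.0002
scene 1603 296 centre [ 0.5801 -0.0017  0.0879] handle [0.5855 0.0463] rad 0.048294935002412546 ang 83.57181062077126
17 124 [0.6012 0.0548] 0.06044975094576622 69.45079635801946
20 74 [0.6005 0.0547] 0.060127764527288886 70.09197577768647
side 1185 206 centre [ 0.5797 -0.0022  0.0876] handle [0.6002 0.0521] rad 0.05803656571382501 ang 69.36282797326095
17 170 [0.6016 0.0532] 0.059148049172560974 68.53679295686382
20 169 [0.6016 0.0532] 0.05913264845500963 68.54193488874338
```

About 15° are left: the handle is at 69° and started at 54°. I'll push about 12 mm along x, slowly, then back off and measure.

```bash
python3 -m creep '{"grip":[-1,-1,-1,-1,-1,-1,-1,-1,-1,-1],"travel":[[2,1,0],[4,2,0],[6,3,0],[8,4,0],[9,5,0],[10,5,0],[11,6,0],[12,6,0],[12,6,0],[12,6,0]],"angular":[[0,0,0],[0,0,0],[0,0,0],[0,0,0],[0,0,0],[0,0,0],[0,0,0],[0,0,0],[0,0,0],[0,0,0]]}'
python3 - <<'E'
from h import *
T=r.read_state()["eef_pos"]
for n in ("scene","side"):
    p=meas(n,n+"8")
    X,cam,rgb=cloud(p)
    for cut in (17,20):
        m=(np.linalg.norm(X[:,:2]-C0,axis=1)<.09)&(X[:,2]>.106)&(X[:,2]<.136)&(rgb.max(1)<110)&(X[:,0]>T[0]+cut/1000)
        H=X[m]; md=np.median(H[:,:2],axis=0); a=md-cam[:2]; a/=np.linalg.norm(a)
        t=least_squares(lambda t:np.linalg.norm(H[:,:2]-t,axis=1)-.0095,md+.007*a,loss="soft_l1",f_scale=.001).x
        e=t-[.58,-.0018]; print(cut,len(H),t,np.linalg.norm(e),np.degrees(np.arctan2(e[1],e[0])))
E
```

```text
time: 18.35
eef_pos: [0.5902, 0.052, 0.1143]
tcp_rot: [[1.0, -0.0, 0.0], [-0.0, -1.0, 0.0], [0.0, -0.0, -1.0]]
force: [-1.1, 0.1, -0.5]
grip_width: 0.0004
scene 1612 296 centre [ 0.5801 -0.0016  0.088 ] handle [0.5971 0.041 ] rad 0.04593589763928457 ang 68.22103327331796
17 99 [0.6136 0.0481] 0.06016360886074421 56.042774262001856
20 62 [0.6132 0.0481] 0.05995973585927067 56.33337027544118
side 1145 201 centre [ 0.5797 -0.002   0.0876] handle [0.6119 0.0465] rad 0.058254162976433106 ang 56.3599835945357
17 143 [0.6132 0.0472] 0.05917384772177976 55.82205653461565
20 140 [0.6132 0.0471] 0.05913787767612305 55.82010015370683
```

About 1.6 mm in x remains. I'll push 1.5 mm, back straight off along −x, then lift clear and compare with the start measurement.

```bash
python3 -m creep '{"grip":[-1,-1,-1,-1,-1,-1,-1,-1,-1,-1],"travel":[[0.5,0,0],[1,0,0],[1.5,0,0],[1.5,0,0],[1.5,0,0],[-4,0,0],[-10,0,0],[-16,0,0],[-16,0,-20],[-16,0,-50]],"angular":[[0,0,0],[0,0,0],[0,0,0],[0,0,0],[0,0,0],[0,0,0],[0,0,0],[0,0,0],[0,0,0],[0,0,0]]}'; python3 -m creep '{"grip":[-1,-1,-1,-1,-1,-1,-1,-1,-1,-1],"travel":[[0,0,-30],[0,0,-60],[0,0,-90],[20,10,-100],[60,30,-100],[100,52,-100],[100,52,-100],[100,52,-100],[100,52,-100],[100,52,-100]],"angular":[[0,0,0],[0,0,0],[0,0,0],[0,0,0],[0,0,0],[0,0,0],[0,0,0],[0,0,0],[0,0,0],[0,0,0]]}'
python3 - <<'E'
from h import *
for n in ("scene","side"):
    p=meas(n,n+"9"); p=meas(n)
    for q in ("carriage","small_jar","dropper_bottle","bottle_50"):
        o=r.outline_of(q,p); d=r.pinpoint(q,p)
        if o: v,u=np.nonzero(o[0]["region"]); print(q,u.mean(),v.mean(),len(u),d and np.round(d[0]["point"],4))
E
```

```text
time: 19.7
eef_pos: [0.5734, 0.052, 0.1651]
tcp_rot: [[1.0, 0.0, -0.001], [0.0, -1.0, -0.0], [-0.001, 0.0, -1.0]]
force: [0.8, 0.1, 0.4]
grip_width: 0.0
time: 20.95
eef_pos: [0.6734, 0.0006, 0.2649]
tcp_rot: [[1.0, 0.001, 0.001], [0.001, -1.0, 0.0], [0.001, -0.0, -1.0]]
force: [-0.3, 0.2, 0.5]
grip_width: 0.0001
scene 1607 210 centre [ 0.58   -0.0017  0.088 ] handle [0.6145 0.0474] rad 0.05993108857299252 ang 54.91681000196827
scene 1607 210 centre [ 0.5801 -0.0016  0.088 ] handle [0.6145 0.0472] rad 0.05972980084085148 ang 54.83135818081952
carriage 358.52523659305996 256.95741324921136 1268 [0.626  0.1258 0.0248]
small_jar 309.6520947176685 318.0 549 [ 0.4749  0.049  -0.0014]
dropper_bottle 419.5093023255814 257.02093023255816 430 [ 0.7162  0.0764 -0.0006]
bottle_50 300.0085543199316 262.40034217279725 1169 [ 0.5273  0.1738 -0.0003]
side 1164 138 centre [ 0.5797 -0.0021  0.0877] handle [0.6144 0.0462] rad 0.059462227883503374 ang 54.251831457942835
side 1158 140 centre [ 0.5797 -0.002   0.0876] handle [0.6144 0.0461] rad 0.05939888428148085 ang 54.18881473599534
carriage 340.32975871313675 272.91487935656835 1492 [0.623  0.1212 0.0208]
small_jar 263.8878504672897 251.85046728971963 107 [ 0.4738  0.0484 -0.0015]
dropper_bottle 353.7234432234432 317.6959706959707 546 [0.721  0.0793 0.0002]
bottle_50 328.4177718832891 235.02254641909815 754 [0.5239 0.1734 0.0046]
```

View pics/side9.png

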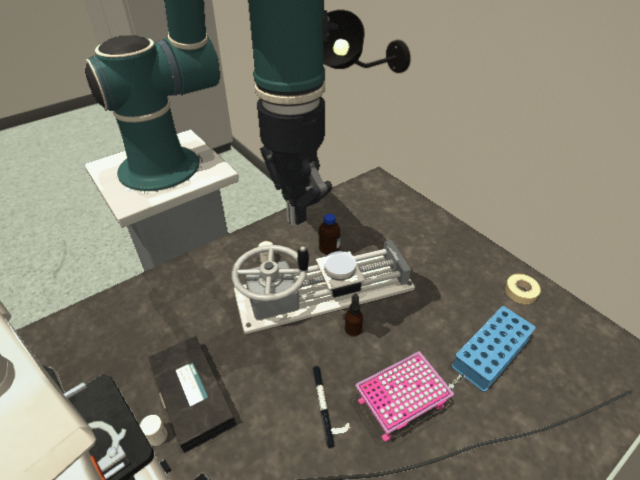

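```bash
python3 -c "
from cell import r
print(r.job_done())"
```

```text
the job is handed in; nothing more can be done
None
```

The hand wheel has made one full clockwise turn and the handle is back where it started, about 0.6° short by my measurement. I handed the job in at about 21 s. I pushed the handle only with the outside of the shut fingers, never gripping it, at about 3 N, then backed off and lifted clear.

| Check | Before | After |
|---|---|---|
| Handle angle, scene camera | 54.3° | 54.9° |
| Handle angle, side camera | 53.6° | 54.2° |
| Carriage | – | about 18–20 mm further along the stage |

- **Bystanders:** the jar and both bottles stand upright where they were, within the network's error of about 4 mm.
- **Disagreements:** while the fingers stood next to the handle, the plain handle fit gave wrong angles, because it picked up the fingers too. I used a fit that left the fingers out for the last pushes. The final readings were taken with the arm clear and the two cameras agree.

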